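# Sort the mixed pantry trays

## Robot

A 7-joint arm with a two-finger parallel gripper is mounted at the origin on the work surface. World frame = base frame: x ahead of the robot, y to its left, z up, the work surface at z = 0. Lengths are in m, angles in degrees, forces in N, time in s.
With the tool pointing down it reaches from about 0.425 to 0.875 m from the base axis. Payload 4.7 kg.
Tool frame: the origin (TCP) lies between the finger pads; the fingertips stand 8 mm ahead of it and the grasp point (between the pads) lies 11 mm behind it (env.tip_extent is the distance from the TCP to the fingertips, in m); z points along the fingers, y is the line along which they close (so a half turn about z gives the same grasp; the last joint's range is limited). The gripper opens to 87 mm and grips with 3 to 60 N. Pads are 19 mm wide; open, the fingers measure 117 mm over their backs; the gripper's body (75 mm by 190 mm) begins 51 mm behind the grasp point.
Start: joints at [-73.505, 18.392, -4.016, 83.108, 1.295, 78.541, -3.26], TCP at [0.176, 0.626, 0.231] pointing down, gripper open.
Joint ranges: [-163.93, 163.93], [-17.29, 119.83], [-79.2, 71.16], [3.27, 140.29], [-89.18, 269.18], [5.43, 117.66], [-154.24, 154.24]. Speed limits (degrees/s): [147.25, 147.25, 180, 180, 180, 180, 180].

## Interface

Orientations are given as [roll, pitch, yaw] about the fixed x, y, z axes, in that order (R = Rz(yaw) Ry(pitch) Rx(roll)).
In Python, from cell import sensors, vision, workorder, env gives the robot as it stands.
- The arm moves only by the tool drive_tool, never from a script. Its argument "moves" is a list of rows, each an object of numbers: "x", "y", "z": the shift along the tool's x, y, z in mm; "rx", "ry", "rz": the turn, a rotation vector about the tool's x, y, z in rad; "fingers": the closure, from -1 (fully open) to 1 (shut). In form: [{"x": .., "y": .., "z": .., "rx": .., "ry": .., "rz": .., "fingers": ..}, ...]. A call has 1 to 20 rows; each row is the pose to reach, as a shift and turn from the pose commanded when the call began, along the tool's axes at that moment; what a row does not reach only later rows make up. A row lasts 1/8 s, in which the tool goes at most 62.5 mm and 10.7 degrees, less where a joint would pass 70% of its speed; a pose out of reach is approached as far as the arm can. A call with a gripper value outside its range is refused whole. The fingers move at their own pace and stop on an object; "force" is the grip in N (left out, the last holds). Time passes only in rows, so rows that repeat a pose let the fingers close. It gives the time, the measured TCP pose, the force, the opening and the grip force at its end, in the units of the state.
- sensors.get_obs(): the state, without advancing time (a new reading comes with each control period).
- vision.read_camera(name): name is "scene" or "top"; returns a dict with "image" (400x640x3 uint8, red, green, blue), "fx", "fy", "cx", "cy" (pixels), "k1" (the pictures are not rectified: a ray, as slopes to the right and down, at radius r is drawn at 1 + k1 r^2 times it, then the intrinsics apply), "R" (3x3) and "t" (3): a world point X has camera coordinates R X + t. Camera axes: x right, y down, z forward; pixel columns grow to the right and rows downward; lengths in m; the calibration is good to about 2 mm. A picture is of the moment at which its call begins. There is no depth.
- workorder.sign_off(): hands the job in; it is judged then, once.
The state is a dict: "time_s": time; "qpos": joint angles; "joint_velocities": joint speeds; "effort": joint torques, N m; "tool_pos": TCP position; "tool_rot": TCP orientation; "force": force on the tool from outside, world axes, zero at the start; "wrist_torque": the same for the moment, N m; "grip_width": finger opening in m; "grasp_force": force on a finger pad.
Only numpy, scipy, OpenCV 4.12 (cv2) and the standard library are available. Lean on these libraries where they do the work, as an engineer would, in place of code of your own. Each camera call takes 0.05 s, during which the arm holds its last target. There are 200 camera calls.

## Task

The goods in the three wooden pantry trays have been mixed up: sort them so that the two cans share one tray, the two jars another and the two cartons the third (which tray gets which kind is up to you), one in each compartment, standing upright on the tray floor. All the compartments are taken, so stand one thing on the empty cork trivet meanwhile, or on a free bit of worktop. Do not knock any of the goods over.

Things in the scene. Friction and masses are not known exactly. Their poses are not given: they have to be found in the camera images.
- can_a: food can, bare steel, round, 53 mm diameter, 88 mm tall, about 0.17 kg; origin at the centre of its underside, z up its axis; the two cans are alike
- can_b: food can, bare steel, round, 53 mm diameter, 88 mm tall, about 0.17 kg; origin at the centre of its underside, z up its axis; the two cans are alike
- jar_a: glass jar, amber, round, 54 mm diameter up to 66 mm height, closed with a black screw lid 49 mm in diameter, 88 mm tall in all, about 0.19 kg; origin at the centre of its underside, z up its axis; the two jars are alike
- jar_b: glass jar, amber, round, 54 mm diameter up to 66 mm height, closed with a black screw lid 49 mm in diameter, 88 mm tall in all, about 0.19 kg; origin at the centre of its underside, z up its axis; the two jars are alike
- carton_a: white paperboard carton, rectangular, 54 mm along its x, 38 mm along its y, 90 mm tall, with a plain brown band, about 0.12 kg; origin at the centre of its underside, z up; at the start its x lies within about 0.1 rad of its tray's x; the two cartons are alike
- carton_b: white paperboard carton, rectangular, 54 mm along its x, 38 mm along its y, 90 mm tall, with a plain brown band, about 0.12 kg; origin at the centre of its underside, z up; at the start its x lies within about 0.1 rad of its tray's x; the two cartons are alike
- tray1: low open tray of light wood, fixed, 163 mm along its x, 84 mm along its y, 28 mm high, walls and floor 5 mm; a cross wall at the middle, as high, makes two compartments of 74 x 74 mm centred at x = +39.5 and -39.5 mm, y = 0; small black bow handle on the -x end. Origin at the centre of its underside. At the start one thing stands in each compartment
- tray2: low open tray of light wood, fixed, 163 mm along its x, 84 mm along its y, 28 mm high, walls and floor 5 mm; a cross wall at the middle, as high, makes two compartments of 74 x 74 mm centred at x = +39.5 and -39.5 mm, y = 0; small black bow handle on the -x end. Origin at the centre of its underside. At the start one thing stands in each compartment
- tray3: low open tray of light wood, fixed, 163 mm along its x, 84 mm along its y, 28 mm high, walls and floor 5 mm; a cross wall at the middle, as high, makes two compartments of 74 x 74 mm centred at x = +39.5 and -39.5 mm, y = 0; small black bow handle on the -x end. Origin at the centre of its underside. At the start one thing stands in each compartment
- trivet: flat round cork trivet, fixed, 130 mm diameter, 8 mm thick, empty at the start; a free spot for setting one thing down; origin at the centre of its underside, z up

How it is judged (in metres and radians):
At the end, for the whole second after the job is handed in: Each tray holds two of one kind (cans, jars, cartons), one per compartment: each within 58 mm of the tray's centre, seen from above, its underside on the tray floor (3 to 12 mm above the worktop); all upright within 0.1 rad and at rest ((horizontal distance between each of can_a, can_b and tray1 below 0.058 m or horizontal distance between each of can_a, can_b and tray2 below 0.058 m or horizontal distance between each of can_a, can_b and tray3 below 0.058 m) and (horizontal distance between each of jar_a, jar_b and tray1 below 0.058 m or horizontal distance between each of jar_a, jar_b and tray2 below 0.058 m or horizontal distance between each of jar_a, jar_b and tray3 below 0.058 m) and (horizontal distance between each of carton_a, carton_b and tray1 below 0.058 m or horizontal distance between each of carton_a, carton_b and tray2 below 0.058 m or horizontal distance between each of carton_a, carton_b and tray3 below 0.058 m) and height (world z) of can_a between 0.003 and 0.012 m and height (world z) of can_b between 0.003 and 0.012 m and height (world z) of jar_a between 0.003 and 0.012 m and height (world z) of jar_b between 0.003 and 0.012 m and height (world z) of carton_a between 0.003 and 0.012 m and height (world z) of carton_b between 0.003 and 0.012 m and angle between each of can_a, can_b, jar_a, jar_b, carton_a, carton_b's own z axis and vertical below 0.1 rad and linear speed of each of can_a, can_b, jar_a, jar_b, carton_a, carton_b below 0.02 m/s); the robot touches nothing.
It fails at once if one of the goods is knocked over (tilted more than 0.7 rad) (angle between any of can_a, can_b, jar_a, jar_b, carton_a, carton_b's own z axis and vertical above 0.7 rad).
It also fails if it takes over 99 s, if anything falls off the work surface, if the arm or the gripper's body presses on something with over 40 N, if the wrist force passes 120 N, or if a joint passes its speed limit or range.

## Working session

There is one attempt and no reset: what is moved stays moved. The work goes in short steps, Python scripts to look and compute and a tool call to move; the robot and the scene stay as the last step left them, time stands still between calls to the robot, and variables do not carry over. Pictures are saved under pics/ and viewed, at most 14 in all, crops included, and the job is handed in when it is done.

Besides the shell and the picture viewer there is one more tool, called after "Emit:" by a JSON object that holds its "api" and its "payload", one argument or row to a line. drive_tool: Moves the arm, as the interface text tells. Its arguments: {"type":"object","properties":{"moves":{"type":"array"},"force":{"type":"number"}},"required":["moves"]}

```bash
mkdir -p pics
python3 - <<'E'
from cell import sensors, vision
import cv2
for n in ("top","scene"):
    c=vision.read_camera(n); cv2.imwrite(f"pics/{n}0.png",c["image"][:,:,::-1])
    print(n,{k:c[k] for k in c if k!="image"})
o=sensors.get_obs(); print(o)
E
```

```text
top {'fx': 366.9393894294906, 'fy': 366.9393894294906, 'cx': 318.44307787019636, 'cy': 201.85857511037113, 'k1': -0.05645205803375655, 'R': array([[ 0.02612463, -0.99939391,  0.02300707],
       [-0.99913052, -0.02685196, -0.03189327],
       [ 0.03249173, -0.02215386, -0.99922645]]), 't': array([-0.0252132 ,  0.53249777,  0.84886109])}
scene {'fx': 477.98426876079054, 'fy': 477.98426876079054, 'cx': 315.9302043265622, 'cy': 198.52701208688137, 'k1': -0.0362929981214843, 'R': array([[ 0.61078694,  0.79177729, -0.00529452],
       [ 0.64985029, -0.50510049, -0.56795078],
       [-0.4523648 ,  0.34345627, -0.82304549]]), 't': array([-0.32047006, -0.32431574,  1.44834339])}
{'time_s': 0.1, 'qpos': array([-73.50586035,  18.43516241,  -4.0163536 ,  83.16916363,
         1.29233832,  78.5395898 ,  -3.26026778]), 'joint_velocities': array([ 0.05081002, -0.15804189,  0.00107836, -0.16609279,  0.04909884,
        0.05927559,  0.03427112]), 'effort': array([-8.43468843e-04, -4.92566657e+01, -4.06274842e-01, -3.13401711e+01,
       -6.41403836e-02,  3.93008755e-02,  6.23902747e-05]), 'tool_pos': array([0.17563158, 0.62531838, 0.22955602]), 'tool_rot': array([-1.79901172e+02,  2.58702575e-03,  1.64315466e+02]), 'force': array([-0.54967362,  0.5272408 ,  0.02138512]), 'wrist_torque': array([-0.01421539,  0.03315468,  0.01900478]), 'grasp_force': 0.0, 'grip_width': 0.0869014727501762}
```

View pics/top0.png

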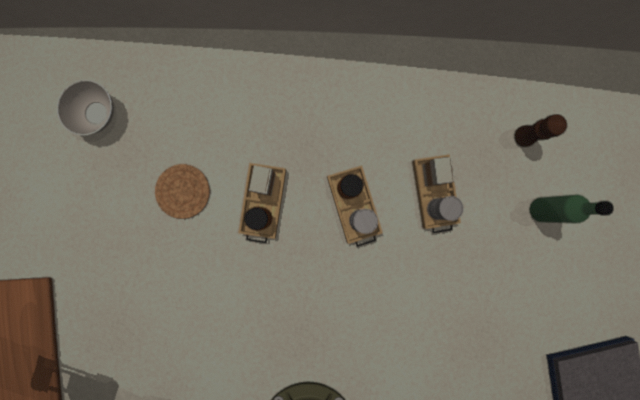

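View pics/scene0.png

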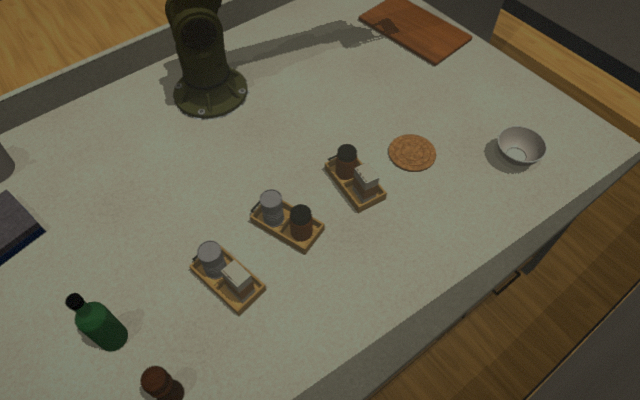

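The top view shows the trivet at (182,191). The left tray (265,202) has its carton far and jar near, the middle tray (355,207) has its jar far and can near, and the right tray (437,193) has its carton far and can near. Next I'll zoom in to measure.

Run:
```python
import cv2,numpy as np
i=cv2.imread("pics/top0.png")[150:250,230:470]
i=cv2.resize(i,None,fx=3.3,fy=3.3,interpolation=cv2.INTER_CUBIC)
i=np.clip(i*1.5,0,255).astype(np.uint8)
cv2.imwrite("pics/c0.png",i)
s=cv2.imread("pics/scene0.png")[120:320,170:400]
s=np.clip(cv2.resize(s,None,fx=2.9,fy=2.9,interpolation=cv2.INTER_CUBIC)*1.5,0,255).astype(np.uint8)
cv2.imwrite("pics/c1.png",s)
```

```text
(no output)
```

View pics/c0.png

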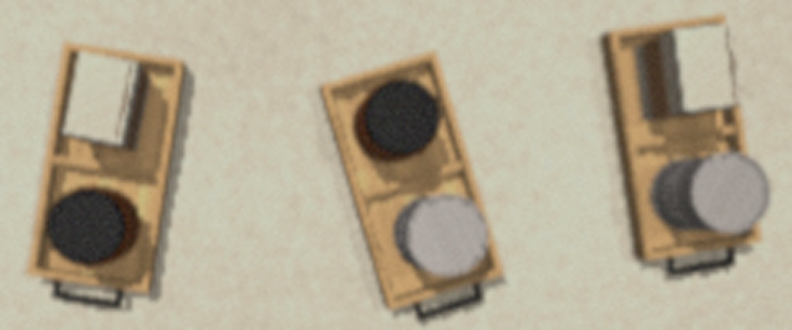

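View pics/c1.png

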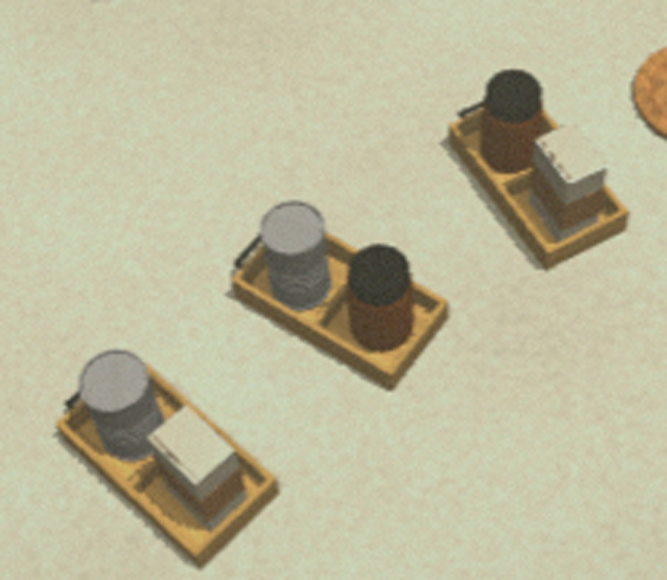

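The crops show the tray rim corners, lid centres and carton tops clearly. I've read off their pixel positions, and now I'll solve for poses using the known heights and check one camera against the other.

```bash
cat > h.py <<'E'
import numpy as np, cv2, pickle
from scipy.optimize import least_squares
def cam(n):
    from cell import vision
    c=vision.read_camera(n); return c
def K(c): return np.array([[c["fx"],0,c["cx"]],[0,c["fy"],c["cy"]],[0,0,1.]]),np.array([c["k1"],0,0,0.])
def back(c,px,z):
    k,d=K(c); u=cv2.undistortPoints(np.array([[px]],float),k,d)[0,0]
    R=c["R"]; o=-R.T@c["t"]; r=R.T@np.array([u[0],u[1],1]); return (o+r*(z-o[2])/r[2])[:2]
def proj(c,P):
    k,d=K(c); return cv2.projectPoints(np.array(P,float).reshape(-1,1,3),cv2.Rodrigues(c["R"])[0],c["t"],k,d)[0][:,0]
E
python3 - <<'E'
from h import *
T,S=cam("top"),cam("scene")
pt=lambda p:((p[0]+.5)/3.3-.5+230,(p[1]+.5)/3.3-.5+150)
ps=lambda p:((p[0]+.5)/2.9-.5+170,(p[1]+.5)/2.9-.5+120)
trays=dict(L=[(66,45),(185,63),(152,298),(29,272)],M=[(323,86),(435,52),(504,278),(390,310)],R=[(610,35),(723,16),(760,238),(643,260)])
# tray x away from robot (handle near): TL=(+x,+y)
m=np.array([[.0815,.042],[.0815,-.042],[-.0815,-.042],[-.0815,.042]])
tp={}
for n,c in trays.items():
    W=np.array([back(T,pt(p),.028) for p in c])
    f=lambda q:(m@np.array([[np.cos(q[2]),np.sin(q[2])],[-np.sin(q[2]),np.cos(q[2])]])+q[:2]-W).ravel()
    s=least_squares(f,[*W.mean(0),0]); q=tp[n]=s.x
    u=np.array([np.cos(q[2]),np.sin(q[2])])
    print(n,q[:2].round(4),np.degrees(q[2]).round(1),"res mm",(s.fun*1e3).round(1),"far",(q[:2]+.0395*u).round(4),"near",(q[:2]-.0395*u).round(4))
for n,a,b,z in [("Lcarton",(99,97),(570,160),.095),("Ljar",(91,226),(513,93),.093),("Mjar",(400,118),(380,271),.093),("Mcan",(447,236),(293,230),.093),("Rcarton",(707,68),(196,449),.095),("Rcan",(729,193),(114,382),.093)]:
    A,B=back(T,pt(a),z),back(S,ps(b),z)
    w=((A+B)/2); print(n,A.round(4),B.round(4),"reach",np.hypot(*w).round(3))
print("trivet",back(T,(182,191),.008))
for n,e in [("L",[(75,50),(62,135),(135,62),(125,146)]),("R",[(677,28),(680,112),(733,25),(738,106)])]:
    w=[back(T,pt(p),.095) for p in e]; print(n,[np.degrees(np.arctan2(*(w[i]-w[i+1])[::-1])).round(1) for i in (0,2)], np.linalg.norm(w[0]-w[1]).round(4),np.linalg.norm(w[0]-w[2]).round(4))
E
```

```text
L [0.5311 0.1173] -7.2 res mm [ 0.8 -0.4  0.5 -0.9  1.9  1.6 -3.2 -0.3] far [0.5703 0.1123] near [0.4919 0.1222]
M [ 0.5284 -0.0942] 18.1 res mm [-0.1  1.  -0.  -1.3  1.1 -0.3 -1.   0.6] far [ 0.5659 -0.0819] near [ 0.4908 -0.1065]
R [ 0.5646 -0.2849] 10.3 res mm [ 2.5  1.7  1.3 -0.  -3.1 -0.4 -0.7 -1.3] far [ 0.6035 -0.2779] near [ 0.5257 -0.292 ]
Lcarton [0.5748 0.1156] [0.5803 0.1101] reach 0.588
Ljar [0.4926 0.1184] [0.4945 0.1202] reach 0.508
Mjar [ 0.5669 -0.0769] [ 0.5705 -0.0784] reach 0.574
Mcan [ 0.4921 -0.1089] [ 0.4964 -0.1101] reach 0.506
Rcarton [ 0.605  -0.2759] [ 0.6128 -0.2753] reach 0.668
Rcan [ 0.5244 -0.2923] [ 0.5278 -0.2941] reach 0.602
trivet [0.54983999 0.30883886]
L [np.float64(-6.8), np.float64(-5.0)] 0.0549 0.0391
R [np.float64(2.8), np.float64(4.2)] 0.0546 0.0373
```

```bash
cat > d.py <<'E'
import sys,numpy as np
from scipy.spatial.transform import Rotation as Ro
from cell import sensors
o=sensors.get_obs(); R=Ro.from_euler("xyz",o["tool_rot"],degrees=True)
print("t",round(o["time_s"],2),"pos",o["tool_pos"].round(4),"rot",o["tool_rot"].round(1),"q7",o["qpos"][-1].round(0),"w",round(o["grip_width"],4))
for a in sys.argv[1:]:   # x,y,z,yaw
    x,y,z,w=map(float,a.split(","))
    G=Ro.from_euler("xyz",[180,0,w],degrees=True)
    print(a,"xyz mm",(R.inv().apply(np.array([x,y,z])-o["tool_pos"])*1e3).round(1),"r",(R.inv()*G).as_rotvec().round(3))
E
python3 d.py .576,.114,.17,173.5 .576,.114,.048,173.5
```

```text
t 0.2 pos [0.1757 0.6255 0.2299] rot [-179.9    0.   164.3] q7 -3.0 w 0.0873
.576,.114,.17,173.5 xyz mm [-523.7 -384.1   60.4] r [-0.001 -0.    -0.16 ]
.576,.114,.048,173.5 xyz mm [-523.7 -384.   182.4] r [-0.001 -0.    -0.16 ]
```

Emit:
{"api": "drive_tool", "payload": {
  "moves": [
    {"x": -20, "y": -15, "z": 0, "rz": -0.02, "fingers": -1},
    {"x": -60, "y": -44, "z": 5, "rz": -0.04, "fingers": -1},
    {"x": -105, "y": -77, "z": 10, "rz": -0.06, "fingers": -1},
    {"x": -150, "y": -110, "z": 15, "rz": -0.08, "fingers": -1},
    {"x": -195, "y": -143, "z": 20, "rz": -0.1, "fingers": -1},
    {"x": -240, "y": -176, "z": 25, "rz": -0.12, "fingers": -1},
    {"x": -285, "y": -209, "z": 30, "rz": -0.14, "fingers": -1},
    {"x": -330, "y": -242, "z": 40, "rz": -0.16, "fingers": -1},
    {"x": -375, "y": -275, "z": 50, "rz": -0.16, "fingers": -1},
    {"x": -420, "y": -308, "z": 60, "rz": -0.16, "fingers": -1},
    {"x": -465, "y": -341, "z": 60, "rz": -0.16, "fingers": -1},
    {"x": -500, "y": -367, "z": 60, "rz": -0.16, "fingers": -1},
    {"x": -524, "y": -384, "z": 60, "rz": -0.16, "fingers": -1},
    {"x": -524, "y": -384, "z": 60, "rz": -0.16, "fingers": -1},
    {"x": -524, "y": -384, "z": 60, "rz": -0.16, "fingers": -1},
    {"x": -524, "y": -384, "z": 60, "rz": -0.16, "fingers": -1}
  ],
  "force": 20
}}

```text
invalid input at $.moves[0]: expected keys x, y, z, rx, ry, rz, fingers
```

```bash
python3 d.py .576,.114,.048,173.5
python3 - <<'E'
from h import *
i=cam("top")["image"][:,:,::-1][140:250,150:330]
cv2.imwrite("pics/t1.png",cv2.resize(i,None,fx=3,fy=3))
E
```

```text
t 0.2 pos [0.1757 0.6255 0.2299] rot [-179.9    0.   164.3] q7 -3.0 w 0.0873
.576,.114,.048,173.5 xyz mm [-523.7 -384.   182.4] r [-0.001 -0.    -0.16 ]
```

View pics/t1.png

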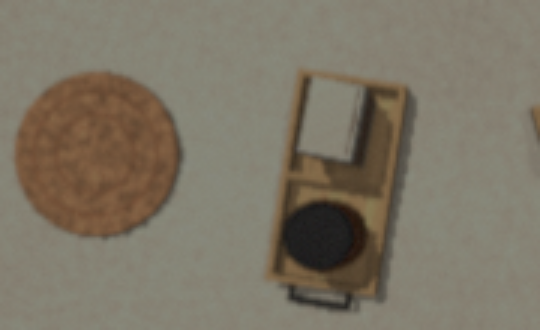

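The move was refused because each row needs all seven keys. The picture shows nothing has moved: the carton top is at (332,118) in the crop.

Emit:
{"api": "drive_tool", "payload": {
  "moves": [
    {"x": -20, "y": -15, "z": 0, "rx": 0, "ry": 0, "rz": -0.02, "fingers": -1},
    {"x": -60, "y": -44, "z": 5, "rx": 0, "ry": 0, "rz": -0.04, "fingers": -1},
    {"x": -105, "y": -77, "z": 10, "rx": 0, "ry": 0, "rz": -0.06, "fingers": -1},
    {"x": -150, "y": -110, "z": 15, "rx": 0, "ry": 0, "rz": -0.08, "fingers": -1},
    {"x": -195, "y": -143, "z": 20, "rx": 0, "ry": 0, "rz": -0.1, "fingers": -1},
    {"x": -240, "y": -176, "z": 25, "rx": 0, "ry": 0, "rz": -0.12, "fingers": -1},
    {"x": -285, "y": -209, "z": 30, "rx": 0, "ry": 0, "rz": -0.14, "fingers": -1},
    {"x": -330, "y": -242, "z": 40, "rx": 0, "ry": 0, "rz": -0.16, "fingers": -1},
    {"x": -375, "y": -275, "z": 50, "rx": 0, "ry": 0, "rz": -0.16, "fingers": -1},
    {"x": -420, "y": -308, "z": 60, "rx": 0, "ry": 0, "rz": -0.16, "fingers": -1},
    {"x": -465, "y": -341, "z": 60, "rx": 0, "ry": 0, "rz": -0.16, "fingers": -1},
    {"x": -500, "y": -367, "z": 60, "rx": 0, "ry": 0, "rz": -0.16, "fingers": -1},
    {"x": -524, "y": -384, "z": 60, "rx": 0, "ry": 0, "rz": -0.16, "fingers": -1},
    {"x": -524, "y": -384, "z": 60, "rx": 0, "ry": 0, "rz": -0.16, "fingers": -1},
    {"x": -524, "y": -384, "z": 60, "rx": 0, "ry": 0, "rz": -0.16, "fingers": -1},
    {"x": -524, "y": -384, "z": 60, "rx": 0, "ry": 0, "rz": -0.16, "fingers": -1}
  ],
  "force": 20
}}

```text
time_s: 2.25
tool_pos: [0.5757, 0.1161, 0.1705]
tool_rot: [180.0, -0.0, 173.6]
force: [-0.5, -0.6, -0.2]
grip_width: 0.087
grasp_force: 0.0
```

```bash
python3 d.py .576,.114,.048,173.5
python3 - <<'E'
from h import *
i=cam("scene")["image"][:,:,::-1][60:260,250:500]
cv2.imwrite("pics/t2.png",cv2.resize(i,None,fx=2.5,fy=2.5))
E
```

```text
t 2.25 pos [0.5757 0.1161 0.1705] rot [180.   -0.  173.6] q7 74.0 w 0.087
.576,.114,.048,173.5 xyz mm [ -0.6  -2.1 122.5] r [ 0.001 -0.     0.002]
```

View pics/t2.png

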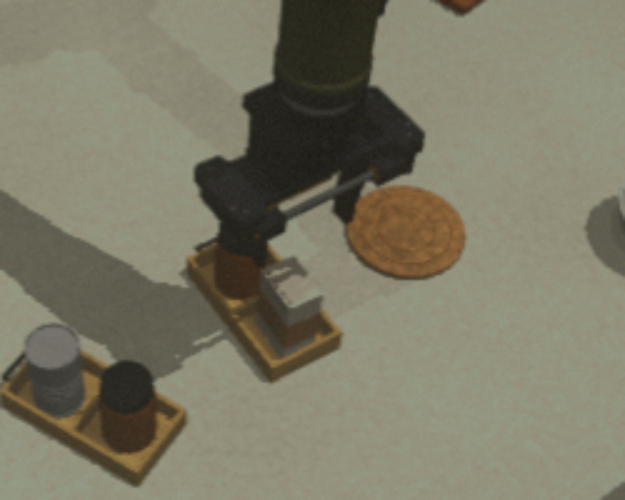

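The scene view shows the gripper over the left carton (290,300), with its fingers on either side of it, so I'll descend and grip.

Emit:
{"api": "drive_tool", "payload": {
  "moves": [
    {"x": 0, "y": -2, "z": 25, "rx": 0, "ry": 0, "rz": 0, "fingers": -1},
    {"x": 0, "y": -2, "z": 60, "rx": 0, "ry": 0, "rz": 0, "fingers": -1},
    {"x": 0, "y": -2, "z": 90, "rx": 0, "ry": 0, "rz": 0, "fingers": -1},
    {"x": 0, "y": -2, "z": 112, "rx": 0, "ry": 0, "rz": 0, "fingers": -1},
    {"x": 0, "y": -2, "z": 122, "rx": 0, "ry": 0, "rz": 0, "fingers": -1},
    {"x": 0, "y": -2, "z": 122, "rx": 0, "ry": 0, "rz": 0, "fingers": -0.3},
    {"x": 0, "y": -2, "z": 122, "rx": 0, "ry": 0, "rz": 0, "fingers": 0},
    {"x": 0, "y": -2, "z": 122, "rx": 0, "ry": 0, "rz": 0, "fingers": 0.3},
    {"x": 0, "y": -2, "z": 122, "rx": 0, "ry": 0, "rz": 0, "fingers": 1},
    {"x": 0, "y": -2, "z": 122, "rx": 0, "ry": 0, "rz": 0, "fingers": 1},
    {"x": 0, "y": -2, "z": 122, "rx": 0, "ry": 0, "rz": 0, "fingers": 1},
    {"x": 0, "y": -2, "z": 122, "rx": 0, "ry": 0, "rz": 0, "fingers": 1}
  ],
  "force": 20
}}

```text
time_s: 3.8
tool_pos: [0.5763, 0.1126, 0.0487]
tool_rot: [180.0, 0.0, 173.5]
force: [0.8, 1.3, 1.5]
grip_width: 0.0386
grasp_force: 19.7
```

```bash
python3 d.py .576,.114,.17,173.5 .550,.309,.17,173.5 .55,.309,.053,173.5
```

```text
t 3.8 pos [0.5763 0.1126 0.0487] rot [180.    0.  173.5] q7 76.0 w 0.0386
.576,.114,.17,173.5 xyz mm [   0.5    1.4 -121.3] r [ 0.  0. -0.]
.550,.309,.17,173.5 xyz mm [  48.4  192.2 -121.2] r [ 0.  0. -0.]
.55,.309,.053,173.5 xyz mm [ 48.5 192.2  -4.2] r [ 0.  0. -0.]
```

Emit:
{"api": "drive_tool", "payload": {
  "moves": [
    {"x": 0, "y": 0, "z": -15, "rx": 0, "ry": 0, "rz": 0, "fingers": 1},
    {"x": 0, "y": 0, "z": -45, "rx": 0, "ry": 0, "rz": 0, "fingers": 1},
    {"x": 0, "y": 0, "z": -75, "rx": 0, "ry": 0, "rz": 0, "fingers": 1},
    {"x": 6, "y": 20, "z": -95, "rx": 0, "ry": 0, "rz": 0, "fingers": 1},
    {"x": 15, "y": 60, "z": -100, "rx": 0, "ry": 0, "rz": 0, "fingers": 1},
    {"x": 26, "y": 100, "z": -100, "rx": 0, "ry": 0, "rz": 0, "fingers": 1},
    {"x": 36, "y": 140, "z": -100, "rx": 0, "ry": 0, "rz": 0, "fingers": 1},
    {"x": 45, "y": 175, "z": -90, "rx": 0, "ry": 0, "rz": 0, "fingers": 1},
    {"x": 48, "y": 192, "z": -75, "rx": 0, "ry": 0, "rz": 0, "fingers": 1},
    {"x": 48, "y": 192, "z": -50, "rx": 0, "ry": 0, "rz": 0, "fingers": 1},
    {"x": 48, "y": 192, "z": -25, "rx": 0, "ry": 0, "rz": 0, "fingers": 1},
    {"x": 48, "y": 192, "z": -10, "rx": 0, "ry": 0, "rz": 0, "fingers": 1},
    {"x": 48, "y": 192, "z": -4, "rx": 0, "ry": 0, "rz": 0, "fingers": 1},
    {"x": 48, "y": 192, "z": -4, "rx": 0, "ry": 0, "rz": 0, "fingers": 1},
    {"x": 48, "y": 192, "z": -4, "rx": 0, "ry": 0, "rz": 0, "fingers": 1}
  ]
}}

```text
time_s: 5.68
tool_pos: [0.551, 0.3089, 0.0534]
tool_rot: [179.9, 0.1, 173.5]
force: [0.5, 0.3, -0.7]
grip_width: 0.0384
grasp_force: 19.7
```

```bash
python3 d.py  .55,.309,.053,173.5 .55,.309,.17,173.5 .568,-.078,.17,198.1
```

```text
t 5.67 pos [0.551  0.3089 0.0534] rot [1.799e+02 1.000e-01 1.735e+02] q7 57.0 w 0.0384
.55,.309,.053,173.5 xyz mm [ 1.  -0.   0.4] r [ 0.001  0.001 -0.   ]
.55,.309,.17,173.5 xyz mm [ 8.000e-01  1.000e-01 -1.166e+02] r [ 0.001  0.001 -0.   ]
.568,-.078,.17,198.1 xyz mm [ -61.  -382.3 -116.9] r [ 0.001  0.002 -0.43 ]
```

Emit:
{"api": "drive_tool", "payload": {
  "moves": [
    {"x": 0, "y": 0, "z": 1, "rx": 0, "ry": 0, "rz": 0, "fingers": 1},
    {"x": 0, "y": 0, "z": 1, "rx": 0, "ry": 0, "rz": 0, "fingers": 0},
    {"x": 0, "y": 0, "z": 1, "rx": 0, "ry": 0, "rz": 0, "fingers": -0.5},
    {"x": 0, "y": 0, "z": 1, "rx": 0, "ry": 0, "rz": 0, "fingers": -1},
    {"x": 0, "y": 0, "z": -15, "rx": 0, "ry": 0, "rz": 0, "fingers": -1},
    {"x": 0, "y": 0, "z": -50, "rx": 0, "ry": 0, "rz": 0, "fingers": -1},
    {"x": 0, "y": 0, "z": -90, "rx": 0, "ry": 0, "rz": 0, "fingers": -1},
    {"x": -2, "y": -15, "z": -115, "rx": 0, "ry": 0, "rz": 0, "fingers": -1},
    {"x": -10, "y": -60, "z": -117, "rx": 0, "ry": 0, "rz": -0.1, "fingers": -1},
    {"x": -18, "y": -110, "z": -117, "rx": 0, "ry": 0, "rz": -0.2, "fingers": -1},
    {"x": -26, "y": -160, "z": -117, "rx": 0, "ry": 0, "rz": -0.3, "fingers": -1},
    {"x": -34, "y": -210, "z": -117, "rx": 0, "ry": 0, "rz": -0.4, "fingers": -1},
    {"x": -42, "y": -260, "z": -117, "rx": 0, "ry": 0, "rz": -0.43, "fingers": -1},
    {"x": -50, "y": -310, "z": -117, "rx": 0, "ry": 0, "rz": -0.43, "fingers": -1},
    {"x": -57, "y": -355, "z": -117, "rx": 0, "ry": 0, "rz": -0.43, "fingers": -1},
    {"x": -61, "y": -382, "z": -117, "rx": 0, "ry": 0, "rz": -0.43, "fingers": -1},
    {"x": -61, "y": -382, "z": -117, "rx": 0, "ry": 0, "rz": -0.43, "fingers": -1},
    {"x": -61, "y": -382, "z": -117, "rx": 0, "ry": 0, "rz": -0.43, "fingers": -1}
  ]
}}

```text
time_s: 7.92
tool_pos: [0.5679, -0.0764, 0.1702]
tool_rot: [180.0, 0.1, -161.8]
force: [-0.9, 1.0, 0.4]
grip_width: 0.087
grasp_force: 0.0
```

```bash
python3 d.py .568,-.078,.043,198.1
python3 - <<'E'
from h import *
i=cam("scene")["image"][:,:,::-1][60:300,200:480]
cv2.imwrite("pics/t3.png",cv2.resize(i,None,fx=2.2,fy=2.2))
E
```

```text
t 7.92 pos [ 0.5679 -0.0764  0.1702] rot [ 1.800e+02  1.000e-01 -1.618e+02] q7 118.0 w 0.087
.568,-.078,.043,198.1 xyz mm [  0.5  -1.6 127.2] r [0.001 0.001 0.001]
```

View pics/t3.png

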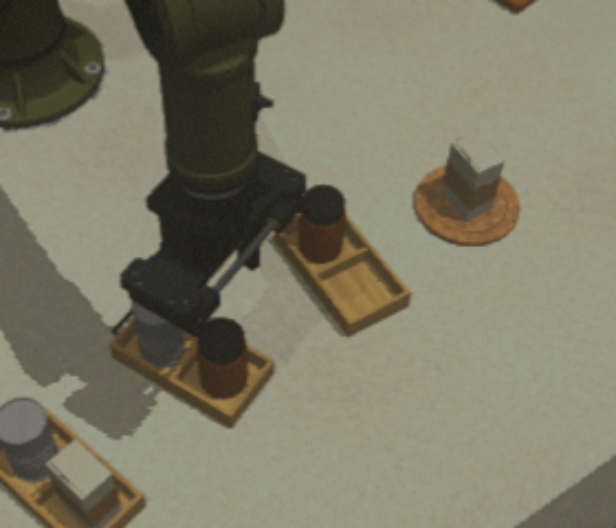

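The carton stands upright on the trivet at (472,190), and the gripper is over the middle tray's jar. Next I'll grip the jar.

Emit:
{"api": "drive_tool", "payload": {
  "moves": [
    {"x": 0, "y": -2, "z": 25, "rx": 0, "ry": 0, "rz": 0, "fingers": -1},
    {"x": 0, "y": -2, "z": 60, "rx": 0, "ry": 0, "rz": 0, "fingers": -1},
    {"x": 0, "y": -2, "z": 95, "rx": 0, "ry": 0, "rz": 0, "fingers": -1},
    {"x": 0, "y": -2, "z": 117, "rx": 0, "ry": 0, "rz": 0, "fingers": -1},
    {"x": 0, "y": -2, "z": 127, "rx": 0, "ry": 0, "rz": 0, "fingers": -1},
    {"x": 0, "y": -2, "z": 127, "rx": 0, "ry": 0, "rz": 0, "fingers": -0.5},
    {"x": 0, "y": -2, "z": 127, "rx": 0, "ry": 0, "rz": 0, "fingers": -0.2},
    {"x": 0, "y": -2, "z": 127, "rx": 0, "ry": 0, "rz": 0, "fingers": 0.2},
    {"x": 0, "y": -2, "z": 127, "rx": 0, "ry": 0, "rz": 0, "fingers": 1},
    {"x": 0, "y": -2, "z": 127, "rx": 0, "ry": 0, "rz": 0, "fingers": 1},
    {"x": 0, "y": -2, "z": 127, "rx": 0, "ry": 0, "rz": 0, "fingers": 1}
  ],
  "force": 25
}}

```text
time_s: 9.35
tool_pos: [0.5686, -0.0796, 0.0432]
tool_rot: [180.0, 0.1, -161.9]
force: [-1.3, 1.0, 3.3]
grip_width: 0.0535
grasp_force: 25.0
```

```bash
python3 d.py .572,.112,.17,173 .572,.112,.0445,173
```

```text
t 9.35 pos [ 0.5686 -0.0796  0.0432] rot [ 1.800e+02  1.000e-01 -1.619e+02] q7 121.0 w 0.0535
.572,.112,.17,173 xyz mm [ -63.   181.  -126.7] r [0.    0.001 0.438]
.572,.112,.0445,173 xyz mm [-62.8 181.   -1.2] r [0.    0.001 0.438]
```

Emit:
{"api": "drive_tool", "payload": {
  "moves": [
    {"x": 0, "y": 0, "z": -15, "rx": 0, "ry": 0, "rz": 0, "fingers": 1},
    {"x": 0, "y": 0, "z": -45, "rx": 0, "ry": 0, "rz": 0, "fingers": 1},
    {"x": 0, "y": 0, "z": -80, "rx": 0, "ry": 0, "rz": 0, "fingers": 1},
    {"x": -5, "y": 15, "z": -110, "rx": 0, "ry": 0, "rz": 0, "fingers": 1},
    {"x": -15, "y": 45, "z": -115, "rx": 0, "ry": 0, "rz": 0.1, "fingers": 1},
    {"x": -29, "y": 83, "z": -115, "rx": 0, "ry": 0, "rz": 0.2, "fingers": 1},
    {"x": -42, "y": 120, "z": -115, "rx": 0, "ry": 0, "rz": 0.3, "fingers": 1},
    {"x": -54, "y": 155, "z": -115, "rx": 0, "ry": 0, "rz": 0.4, "fingers": 1},
    {"x": -63, "y": 181, "z": -110, "rx": 0, "ry": 0, "rz": 0.438, "fingers": 1},
    {"x": -63, "y": 181, "z": -100, "rx": 0, "ry": 0, "rz": 0.438, "fingers": 1},
    {"x": -63, "y": 181, "z": -75, "rx": 0, "ry": 0, "rz": 0.438, "fingers": 1},
    {"x": -63, "y": 181, "z": -50, "rx": 0, "ry": 0, "rz": 0.438, "fingers": 1},
    {"x": -63, "y": 181, "z": -40, "rx": 0, "ry": 0, "rz": 0.438, "fingers": 1},
    {"x": -63, "y": 181, "z": -40, "rx": 0, "ry": 0, "rz": 0.438, "fingers": 1}
  ]
}}

```text
time_s: 11.1
tool_pos: [0.5714, 0.1109, 0.0821]
tool_rot: [-179.9, -0.1, 173.0]
force: [0.1, -1.0, -0.6]
grip_width: 0.0535
grasp_force: 25.0
```

```bash
python3 d.py .572,.112,.044,173
python3 - <<'E'
from h import *
i=cam("scene")["image"][:,:,::-1][60:300,200:480]
cv2.imwrite("pics/t4.png",cv2.resize(i,None,fx=2.2,fy=2.2))
E
```

```text
t 11.1 pos [0.5714 0.1109 0.0821] rot [-1.799e+02 -1.000e-01  1.730e+02] q7 75.0 w 0.0535
.572,.112,.044,173 xyz mm [-0.5  1.2 38.1] r [-0.001 -0.001 -0.   ]
```

View pics/t4.png

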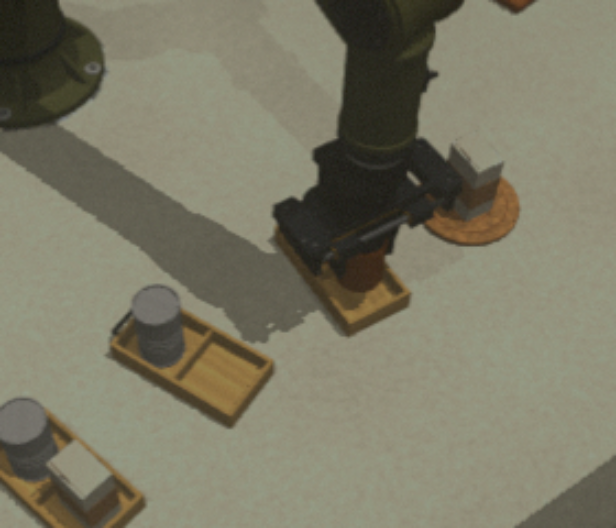

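The jar hangs over the far compartment at (363,275), so I'll lower and release it, then lift.

Emit:
{"api": "drive_tool", "payload": {
  "moves": [
    {"x": 0, "y": 1, "z": 18, "rx": 0, "ry": 0, "rz": 0, "fingers": 1},
    {"x": 0, "y": 1, "z": 32, "rx": 0, "ry": 0, "rz": 0, "fingers": 1},
    {"x": 0, "y": 1, "z": 38, "rx": 0, "ry": 0, "rz": 0, "fingers": 1},
    {"x": 0, "y": 1, "z": 39, "rx": 0, "ry": 0, "rz": 0, "fingers": 1},
    {"x": 0, "y": 1, "z": 39, "rx": 0, "ry": 0, "rz": 0, "fingers": 0},
    {"x": 0, "y": 1, "z": 39, "rx": 0, "ry": 0, "rz": 0, "fingers": -0.5},
    {"x": 0, "y": 1, "z": 39, "rx": 0, "ry": 0, "rz": 0, "fingers": -1},
    {"x": 0, "y": 1, "z": 39, "rx": 0, "ry": 0, "rz": 0, "fingers": -1},
    {"x": 0, "y": 1, "z": 25, "rx": 0, "ry": 0, "rz": 0, "fingers": -1},
    {"x": 0, "y": 1, "z": -10, "rx": 0, "ry": 0, "rz": 0, "fingers": -1},
    {"x": 0, "y": 1, "z": -50, "rx": 0, "ry": 0, "rz": 0, "fingers": -1},
    {"x": 0, "y": 1, "z": -80, "rx": 0, "ry": 0, "rz": 0, "fingers": -1},
    {"x": 0, "y": 1, "z": -88, "rx": 0, "ry": 0, "rz": 0, "fingers": -1}
  ]
}}

```text
time_s: 12.78
tool_pos: [0.5734, 0.1131, 0.1738]
tool_rot: [179.9, 0.3, 173.0]
force: [0.9, 0.4, 0.5]
grip_width: 0.0869
grasp_force: 0.0
```

```bash
python3 d.py .526,-.293,.17,190
```

```text
t 12.78 pos [0.5734 0.1131 0.1738] rot [179.9   0.3 173. ] q7 73.0 w 0.0869
.526,-.293,.17,190 xyz mm [  -2.3 -408.9    2.8] r [ 0.002  0.005 -0.296]
```

Emit:
{"api": "drive_tool", "payload": {
  "moves": [
    {"x": 0, "y": -20, "z": 0, "rx": 0, "ry": 0, "rz": 0, "fingers": -1},
    {"x": 0, "y": -60, "z": 0, "rx": 0, "ry": 0, "rz": -0.05, "fingers": -1},
    {"x": 0, "y": -110, "z": 0, "rx": 0, "ry": 0, "rz": -0.1, "fingers": -1},
    {"x": -1, "y": -160, "z": 0, "rx": 0, "ry": 0, "rz": -0.15, "fingers": -1},
    {"x": -1, "y": -210, "z": 0, "rx": 0, "ry": 0, "rz": -0.2, "fingers": -1},
    {"x": -1, "y": -260, "z": 0, "rx": 0, "ry": 0, "rz": -0.25, "fingers": -1},
    {"x": -2, "y": -310, "z": 0, "rx": 0, "ry": 0, "rz": -0.296, "fingers": -1},
    {"x": -2, "y": -355, "z": 0, "rx": 0, "ry": 0, "rz": -0.296, "fingers": -1},
    {"x": -2, "y": -390, "z": 0, "rx": 0, "ry": 0, "rz": -0.296, "fingers": -1},
    {"x": -2, "y": -409, "z": 0, "rx": 0, "ry": 0, "rz": -0.296, "fingers": -1},
    {"x": -2, "y": -409, "z": 0, "rx": 0, "ry": 0, "rz": -0.296, "fingers": -1},
    {"x": -2, "y": -409, "z": 0, "rx": 0, "ry": 0, "rz": -0.296, "fingers": -1},
    {"x": -2, "y": -409, "z": 0, "rx": 0, "ry": 0, "rz": -0.296, "fingers": -1}
  ]
}}

```text
time_s: 14.4
tool_pos: [0.5244, -0.2919, 0.1701]
tool_rot: [179.9, -0.0, -169.9]
force: [0.3, 0.1, 0.2]
grip_width: 0.0866
grasp_force: 0.0
```

```bash
python3 d.py .526,-.293,.044,190
python3 - <<'E'
from h import *
i=cam("scene")["image"][:,:,::-1][70:320,160:460]
cv2.imwrite("pics/t5.png",cv2.resize(i,None,fx=2.2,fy=2.2))
E
```

```text
t 14.4 pos [ 0.5244 -0.2919  0.1701] rot [ 179.9   -0.  -169.9] q7 135.0 w 0.0866
.526,-.293,.044,190 xyz mm [ -1.5  -1.5 126.1] r [ 0.001 -0.     0.002]
```

View pics/t5.png

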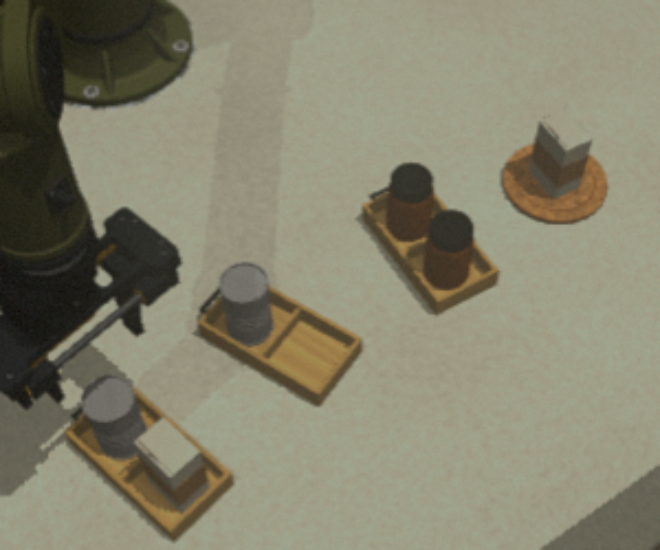

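Both jars now stand in the left tray, at (410,200) and (449,250). The gripper is ready over the right can.

Emit:
{"api": "drive_tool", "payload": {
  "moves": [
    {"x": -1, "y": -1, "z": 25, "rx": 0, "ry": 0, "rz": 0, "fingers": -1},
    {"x": -1, "y": -1, "z": 60, "rx": 0, "ry": 0, "rz": 0, "fingers": -1},
    {"x": -1, "y": -1, "z": 95, "rx": 0, "ry": 0, "rz": 0, "fingers": -1},
    {"x": -1, "y": -1, "z": 117, "rx": 0, "ry": 0, "rz": 0, "fingers": -1},
    {"x": -1, "y": -1, "z": 126, "rx": 0, "ry": 0, "rz": 0, "fingers": -1},
    {"x": -1, "y": -1, "z": 126, "rx": 0, "ry": 0, "rz": 0, "fingers": -0.5},
    {"x": -1, "y": -1, "z": 126, "rx": 0, "ry": 0, "rz": 0, "fingers": -0.2},
    {"x": -1, "y": -1, "z": 126, "rx": 0, "ry": 0, "rz": 0, "fingers": 0.2},
    {"x": -1, "y": -1, "z": 126, "rx": 0, "ry": 0, "rz": 0, "fingers": 1},
    {"x": -1, "y": -1, "z": 126, "rx": 0, "ry": 0, "rz": 0, "fingers": 1},
    {"x": -1, "y": -1, "z": 126, "rx": 0, "ry": 0, "rz": 0, "fingers": 1}
  ]
}}

```text
time_s: 15.82
tool_pos: [0.5257, -0.2942, 0.0451]
tool_rot: [-180.0, 0.0, -170.0]
force: [-0.8, 0.5, 4.3]
grip_width: 0.0516
grasp_force: 25.0
```

```bash
python3 d.py .568,-.0815,.044,198.1
```

```text
t 15.82 pos [ 0.5257 -0.2942  0.0451] rot [-180.    0. -170.] q7 139.0 w 0.0516
.568,-.0815,.044,198.1 xyz mm [-78.6 202.1   1.1] r [-0.     0.001 -0.142]
```

Emit:
{"api": "drive_tool", "payload": {
  "moves": [
    {"x": 0, "y": 0, "z": -12, "rx": 0, "ry": 0, "rz": 0, "fingers": 1},
    {"x": 0, "y": 0, "z": -40, "rx": 0, "ry": 0, "rz": 0, "fingers": 1},
    {"x": 0, "y": 0, "z": -75, "rx": 0, "ry": 0, "rz": 0, "fingers": 1},
    {"x": 0, "y": 0, "z": -105, "rx": 0, "ry": 0, "rz": 0, "fingers": 1},
    {"x": 0, "y": 0, "z": -115, "rx": 0, "ry": 0, "rz": 0, "fingers": 1},
    {"x": 0, "y": 0, "z": -115, "rx": 0, "ry": 0, "rz": 0, "fingers": 1}
  ]
}}

```text
time_s: 16.58
tool_pos: [0.5254, -0.2941, 0.1597]
tool_rot: [-180.0, 0.0, -170.0]
force: [0.7, 0.6, -2.3]
grip_width: 0.0519
grasp_force: 25.0
```

```bash
python3 d.py .568,-.0815,.16,198.1  .568,-.0815,.044,198.1
python3 - <<'E'
from h import *
i=cam("scene")["image"][:,:,::-1][130:330,130:340]
cv2.imwrite("pics/t6.png",cv2.resize(i,None,fx=2.8,fy=2.8))
E
```

```text
t 16.57 pos [ 0.5254 -0.2941  0.1597] rot [-180.    0. -170.] q7 135.0 w 0.0519
.568,-.0815,.16,198.1 xyz mm [-78.8 202.   -0.3] r [-0.     0.001 -0.142]
.568,-.0815,.044,198.1 xyz mm [-78.7 202.1 115.7] r [-0.     0.001 -0.142]
```

View pics/t6.png

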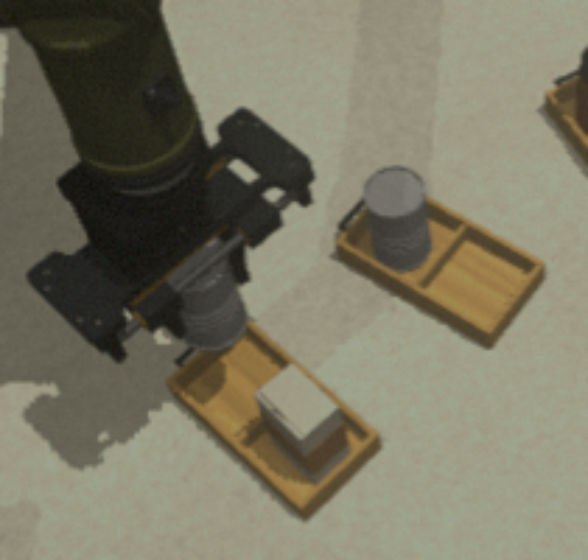

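The can hangs straight, with its underside near (217,325) in the crop. I'll check its offset in the grip.

Run:
```python
from h import *
S=cam("scene"); print(back(S,(217/2.8+130,325/2.8+130),.1197))
# reference: M can underside in tray, ellipse centre approx (403,245)
print(back(S,(403/2.8+130,245/2.8+130),.005))
```

```text
[ 0.5304345 -0.2933985]
[ 0.49276057 -0.10685557]
```

Emit:
{"api": "drive_tool", "payload": {
  "moves": [
    {"x": -6, "y": 15, "z": 0, "rx": 0, "ry": 0, "rz": 0, "fingers": 1},
    {"x": -18, "y": 45, "z": 0, "rx": 0, "ry": 0, "rz": -0.04, "fingers": 1},
    {"x": -33, "y": 85, "z": 0, "rx": 0, "ry": 0, "rz": -0.08, "fingers": 1},
    {"x": -48, "y": 125, "z": 0, "rx": 0, "ry": 0, "rz": -0.12, "fingers": 1},
    {"x": -63, "y": 163, "z": 0, "rx": 0, "ry": 0, "rz": -0.142, "fingers": 1},
    {"x": -74, "y": 190, "z": 0, "rx": 0, "ry": 0, "rz": -0.142, "fingers": 1},
    {"x": -78, "y": 202, "z": 5, "rx": 0, "ry": 0, "rz": -0.142, "fingers": 1},
    {"x": -78, "y": 202, "z": 20, "rx": 0, "ry": 0, "rz": -0.142, "fingers": 1},
    {"x": -78, "y": 202, "z": 45, "rx": 0, "ry": 0, "rz": -0.142, "fingers": 1},
    {"x": -78, "y": 202, "z": 70, "rx": 0, "ry": 0, "rz": -0.142, "fingers": 1},
    {"x": -78, "y": 202, "z": 78, "rx": 0, "ry": 0, "rz": -0.142, "fingers": 1},
    {"x": -78, "y": 202, "z": 78, "rx": 0, "ry": 0, "rz": -0.142, "fingers": 1}
  ]
}}

```text
time_s: 18.18
tool_pos: [0.5664, -0.0828, 0.0808]
tool_rot: [-180.0, -0.1, -162.0]
force: [0.6, -0.0, -1.0]
grip_width: 0.0511
grasp_force: 25.0
```

```bash
python3 d.py .567,-.0815,.045,198.1
python3 - <<'E'
from h import *
i=cam("scene")["image"][:,:,::-1][120:280,200:400]
cv2.imwrite("pics/t7.png",cv2.resize(i,None,fx=2.8,fy=2.8))
E
```

```text
t 18.18 pos [ 0.5664 -0.0828  0.0808] rot [-1.80e+02 -1.00e-01 -1.62e+02] q7 121.0 w 0.0511
.567,-.0815,.045,198.1 xyz mm [-1.   1.1 35.8] r [-0.    -0.002 -0.001]
```

View pics/t7.png

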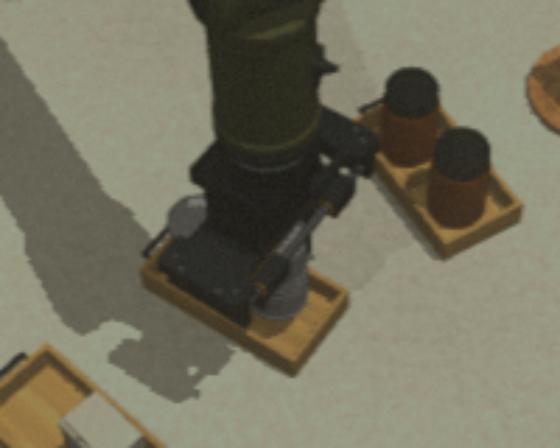

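The can is over the far compartment at (283,290) with its underside clear, so I'll lower it.

Emit:
{"api": "drive_tool", "payload": {
  "moves": [
    {"x": -1, "y": 1, "z": 16, "rx": 0, "ry": 0, "rz": 0, "fingers": 1},
    {"x": -1, "y": 1, "z": 29, "rx": 0, "ry": 0, "rz": 0, "fingers": 1},
    {"x": -1, "y": 1, "z": 35, "rx": 0, "ry": 0, "rz": 0, "fingers": 1},
    {"x": -1, "y": 1, "z": 36, "rx": 0, "ry": 0, "rz": 0, "fingers": 1},
    {"x": -1, "y": 1, "z": 36, "rx": 0, "ry": 0, "rz": 0, "fingers": 0},
    {"x": -1, "y": 1, "z": 36, "rx": 0, "ry": 0, "rz": 0, "fingers": -0.5},
    {"x": -1, "y": 1, "z": 36, "rx": 0, "ry": 0, "rz": 0, "fingers": -1},
    {"x": -1, "y": 1, "z": 36, "rx": 0, "ry": 0, "rz": 0, "fingers": -1},
    {"x": -1, "y": 1, "z": 20, "rx": 0, "ry": 0, "rz": 0, "fingers": -1},
    {"x": -1, "y": 1, "z": -15, "rx": 0, "ry": 0, "rz": 0, "fingers": -1},
    {"x": -1, "y": 1, "z": -55, "rx": 0, "ry": 0, "rz": 0, "fingers": -1},
    {"x": -1, "y": 1, "z": -82, "rx": 0, "ry": 0, "rz": 0, "fingers": -1},
    {"x": -1, "y": 1, "z": -90, "rx": 0, "ry": 0, "rz": 0, "fingers": -1}
  ]
}}

```text
time_s: 19.85
tool_pos: [0.5692, -0.0807, 0.1746]
tool_rot: [-179.9, 0.3, -161.9]
force: [0.1, 0.5, -1.7]
grip_width: 0.0869
grasp_force: 0.0
```

```bash
python3 d.py .55,.307,.17,173.5
python3 - <<'E'
from h import *
# carton top seen from the top camera: bright blob over the trivet
T=cam("top"); i=T["image"].astype(int); s=i[150:235,140:225]
m=((s.max(2)-s.min(2))<35)&(s.min(2)>90)
import scipy.ndimage as nd
r=[(np.hypot(*(np.array([x,y])-42))) for y,x in np.ndindex(85,85)]
m&=(np.array(r).reshape(85,85)<24)
l,n=nd.label(m); k=np.argmax(nd.sum(m,l,range(1,n+1)))+1; ys,xs=np.nonzero(l==k)
rect=cv2.minAreaRect(np.c_[xs+140,ys+150].astype(np.float32)); print(len(xs),rect)
w=[back(T,p,.098) for p in cv2.boxPoints(rect)]; print(back(T,rect[0],.098),np.round(w,4).tolist())
E
```

```text
t 19.85 pos [ 0.5692 -0.0807  0.1746] rot [-179.9    0.3 -161.9] q7 118.0 w 0.0869
.55,.307,.17,173.5 xyz mm [-102.2  374.5    4.6] r [-0.     0.005  0.429]
430 ((167.63461303710938, 188.82691955566406), (17.65045166015625, 25.691213607788086), 11.309932708740234)
[0.54891197 0.30782172] [[0.5255, 0.3306], [0.5787, 0.3221], [0.5723, 0.2851], [0.5192, 0.2937]]
```

Carton located at (0.549, 0.308), matching where I released it, with the right size.

Emit:
{"api": "drive_tool", "payload": {
  "moves": [
    {"x": -5, "y": 20, "z": 0, "rx": 0, "ry": 0, "rz": 0, "fingers": -1},
    {"x": -16, "y": 60, "z": 0, "rx": 0, "ry": 0, "rz": 0.1, "fingers": -1},
    {"x": -30, "y": 110, "z": 0, "rx": 0, "ry": 0, "rz": 0.2, "fingers": -1},
    {"x": -44, "y": 160, "z": 0, "rx": 0, "ry": 0, "rz": 0.3, "fingers": -1},
    {"x": -57, "y": 210, "z": 0, "rx": 0, "ry": 0, "rz": 0.4, "fingers": -1},
    {"x": -71, "y": 260, "z": 0, "rx": 0, "ry": 0, "rz": 0.435, "fingers": -1},
    {"x": -85, "y": 310, "z": 0, "rx": 0, "ry": 0, "rz": 0.435, "fingers": -1},
    {"x": -97, "y": 355, "z": 0, "rx": 0, "ry": 0, "rz": 0.435, "fingers": -1},
    {"x": -102, "y": 375, "z": 0, "rx": 0, "ry": 0, "rz": 0.435, "fingers": -1},
    {"x": -102, "y": 375, "z": 0, "rx": 0, "ry": 0, "rz": 0.435, "fingers": -1},
    {"x": -102, "y": 375, "z": 0, "rx": 0, "ry": 0, "rz": 0.435, "fingers": -1},
    {"x": -102, "y": 375, "z": 0, "rx": 0, "ry": 0, "rz": 0.435, "fingers": -1}
  ]
}}

```text
time_s: 21.4
tool_pos: [0.549, 0.3051, 0.1718]
tool_rot: [-180.0, 0.0, 173.0]
force: [0.6, -1.1, -0.4]
grip_width: 0.087
grasp_force: 0.0
```

```bash
python3 d.py .55,.308,.052,173
```

```text
t 21.4 pos [0.549  0.3051 0.1718] rot [-180.    0.  173.] q7 56.0 w 0.087
.55,.308,.052,173 xyz mm [ -0.6   3.  119.8] r [-0.001  0.    -0.   ]
```

Emit:
{"api": "drive_tool", "payload": {
  "moves": [
    {"x": 0, "y": 3, "z": 25, "rx": 0, "ry": 0, "rz": 0, "fingers": -1},
    {"x": 0, "y": 3, "z": 60, "rx": 0, "ry": 0, "rz": 0, "fingers": -1},
    {"x": 0, "y": 3, "z": 90, "rx": 0, "ry": 0, "rz": 0, "fingers": -1},
    {"x": 0, "y": 3, "z": 112, "rx": 0, "ry": 0, "rz": 0, "fingers": -1},
    {"x": 0, "y": 3, "z": 120, "rx": 0, "ry": 0, "rz": 0, "fingers": -1},
    {"x": 0, "y": 3, "z": 120, "rx": 0, "ry": 0, "rz": 0, "fingers": -0.3},
    {"x": 0, "y": 3, "z": 120, "rx": 0, "ry": 0, "rz": 0, "fingers": 0},
    {"x": 0, "y": 3, "z": 120, "rx": 0, "ry": 0, "rz": 0, "fingers": 0.3},
    {"x": 0, "y": 3, "z": 120, "rx": 0, "ry": 0, "rz": 0, "fingers": 1},
    {"x": 0, "y": 3, "z": 120, "rx": 0, "ry": 0, "rz": 0, "fingers": 1},
    {"x": 0, "y": 3, "z": 120, "rx": 0, "ry": 0, "rz": 0, "fingers": 1},
    {"x": 0, "y": 3, "z": 120, "rx": 0, "ry": 0, "rz": 0, "fingers": 1},
    {"x": 0, "y": 3, "z": 108, "rx": 0, "ry": 0, "rz": 0, "fingers": 1},
    {"x": 0, "y": 3, "z": 80, "rx": 0, "ry": 0, "rz": 0, "fingers": 1},
    {"x": 0, "y": 3, "z": 45, "rx": 0, "ry": 0, "rz": 0, "fingers": 1},
    {"x": 0, "y": 3, "z": 15, "rx": 0, "ry": 0, "rz": 0, "fingers": 1},
    {"x": 0, "y": 3, "z": 0, "rx": 0, "ry": 0, "rz": 0, "fingers": 1},
    {"x": 0, "y": 3, "z": 0, "rx": 0, "ry": 0, "rz": 0, "fingers": 1}
  ],
  "force": 20
}}

```text
time_s: 23.65
tool_pos: [0.549, 0.311, 0.1727]
tool_rot: [179.9, 0.1, 173.2]
force: [-0.7, -0.1, -1.4]
grip_width: 0.038
grasp_force: 19.9
```

```bash
python3 d.py .5265,-.292,.17,190.3
```

```text
t 23.65 pos [0.549  0.311  0.1727] rot [1.799e+02 1.000e-01 1.732e+02] q7 55.0 w 0.038
.5265,-.292,.17,190.3 xyz mm [ -49.1 -601.4    1.9] r [ 0.001  0.002 -0.298]
```

Emit:
{"api": "drive_tool", "payload": {
  "moves": [
    {"x": -2, "y": -20, "z": 0, "rx": 0, "ry": 0, "rz": 0, "fingers": 1},
    {"x": -5, "y": -60, "z": 0, "rx": 0, "ry": 0, "rz": -0.03, "fingers": 1},
    {"x": -9, "y": -105, "z": 0, "rx": 0, "ry": 0, "rz": -0.06, "fingers": 1},
    {"x": -13, "y": -155, "z": 0, "rx": 0, "ry": 0, "rz": -0.09, "fingers": 1},
    {"x": -17, "y": -205, "z": 0, "rx": 0, "ry": 0, "rz": -0.12, "fingers": 1},
    {"x": -21, "y": -255, "z": 0, "rx": 0, "ry": 0, "rz": -0.15, "fingers": 1},
    {"x": -25, "y": -305, "z": 0, "rx": 0, "ry": 0, "rz": -0.18, "fingers": 1},
    {"x": -29, "y": -355, "z": 0, "rx": 0, "ry": 0, "rz": -0.21, "fingers": 1},
    {"x": -33, "y": -405, "z": 0, "rx": 0, "ry": 0, "rz": -0.24, "fingers": 1},
    {"x": -37, "y": -455, "z": 0, "rx": 0, "ry": 0, "rz": -0.27, "fingers": 1},
    {"x": -41, "y": -505, "z": 0, "rx": 0, "ry": 0, "rz": -0.298, "fingers": 1},
    {"x": -45, "y": -550, "z": 0, "rx": 0, "ry": 0, "rz": -0.298, "fingers": 1},
    {"x": -48, "y": -585, "z": 0, "rx": 0, "ry": 0, "rz": -0.298, "fingers": 1},
    {"x": -49, "y": -601, "z": 0, "rx": 0, "ry": 0, "rz": -0.298, "fingers": 1},
    {"x": -49, "y": -601, "z": 0, "rx": 0, "ry": 0, "rz": -0.298, "fingers": 1},
    {"x": -49, "y": -601, "z": 30, "rx": 0, "ry": 0, "rz": -0.298, "fingers": 1},
    {"x": -49, "y": -601, "z": 60, "rx": 0, "ry": 0, "rz": -0.298, "fingers": 1},
    {"x": -49, "y": -601, "z": 80, "rx": 0, "ry": 0, "rz": -0.298, "fingers": 1},
    {"x": -49, "y": -601, "z": 85, "rx": 0, "ry": 0, "rz": -0.298, "fingers": 1},
    {"x": -49, "y": -601, "z": 85, "rx": 0, "ry": 0, "rz": -0.298, "fingers": 1}
  ]
}}

```text
time_s: 26.15
tool_pos: [0.5264, -0.2915, 0.0869]
tool_rot: [-180.0, 0.0, -169.7]
force: [-0.1, -0.7, -0.3]
grip_width: 0.0381
grasp_force: 19.9
```

```bash
python3 d.py .5265,-.292,.049,190.3
python3 - <<'E'
from h import *
i=cam("scene")["image"][:,:,::-1][130:330,140:400]
cv2.imwrite("pics/t8.png",cv2.resize(i,None,fx=2.8,fy=2.8))
E
```

```text
t 26.15 pos [ 0.5264 -0.2915  0.0869] rot [-180.     0.  -169.7] q7 138.0 w 0.0381
.5265,-.292,.049,190.3 xyz mm [-0.  -0.5 37.9] r [-0.  0.  0.]
```

View pics/t8.png

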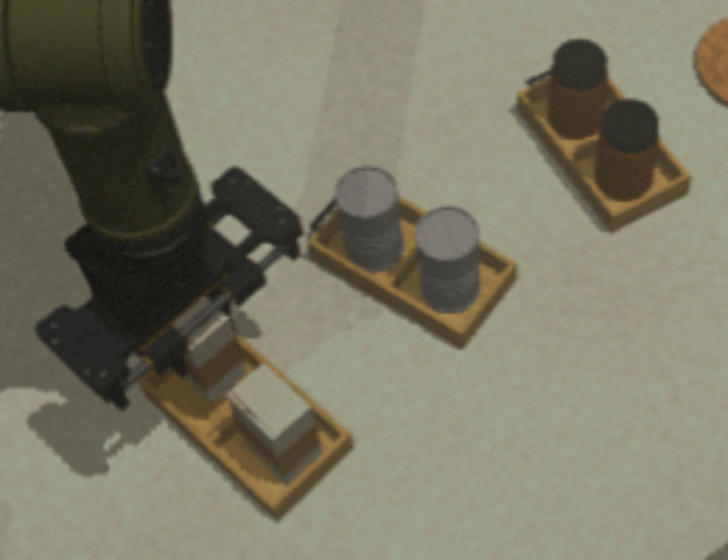

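The cans and jars are all in place, and the last carton hangs over the near compartment at (215,375). I'll lower it, release, and retreat upwards.

Emit:
{"api": "drive_tool", "payload": {
  "moves": [
    {"x": 0, "y": 0, "z": 18, "rx": 0, "ry": 0, "rz": 0, "fingers": 1},
    {"x": 0, "y": 0, "z": 31, "rx": 0, "ry": 0, "rz": 0, "fingers": 1},
    {"x": 0, "y": 0, "z": 37, "rx": 0, "ry": 0, "rz": 0, "fingers": 1},
    {"x": 0, "y": 0, "z": 38, "rx": 0, "ry": 0, "rz": 0, "fingers": 1},
    {"x": 0, "y": 0, "z": 38, "rx": 0, "ry": 0, "rz": 0, "fingers": 0},
    {"x": 0, "y": 0, "z": 38, "rx": 0, "ry": 0, "rz": 0, "fingers": -0.5},
    {"x": 0, "y": 0, "z": 38, "rx": 0, "ry": 0, "rz": 0, "fingers": -1},
    {"x": 0, "y": 0, "z": 38, "rx": 0, "ry": 0, "rz": 0, "fingers": -1},
    {"x": 0, "y": 0, "z": 22, "rx": 0, "ry": 0, "rz": 0, "fingers": -1},
    {"x": 0, "y": 0, "z": -15, "rx": 0, "ry": 0, "rz": 0, "fingers": -1},
    {"x": 0, "y": 0, "z": -55, "rx": 0, "ry": 0, "rz": 0, "fingers": -1},
    {"x": 0, "y": 0, "z": -85, "rx": 0, "ry": 0, "rz": 0, "fingers": -1},
    {"x": 0, "y": -30, "z": -100, "rx": 0, "ry": 0, "rz": 0, "fingers": -1},
    {"x": 20, "y": -80, "z": -100, "rx": 0, "ry": 0, "rz": 0, "fingers": -1},
    {"x": 30, "y": -130, "z": -100, "rx": 0, "ry": 0, "rz": 0, "fingers": -1},
    {"x": 30, "y": -150, "z": -100, "rx": 0, "ry": 0, "rz": 0, "fingers": -1},
    {"x": 30, "y": -150, "z": -100, "rx": 0, "ry": 0, "rz": 0, "fingers": -1}
  ]
}}

```text
time_s: 28.32
tool_pos: [0.5222, -0.4469, 0.1874]
tool_rot: [-179.9, -0.0, -169.9]
force: [-0.7, -0.0, -0.2]
grip_width: 0.0867
grasp_force: 0.0
```

Run:
```python
from h import *
i=cam("scene")["image"][:,:,::-1][120:340,140:400]
cv2.imwrite("pics/t9.png",cv2.resize(i,None,fx=2.7,fy=2.7))
j=cam("top")["image"][:,:,::-1][140:250,230:490]
cv2.imwrite("pics/t10.png",cv2.resize(j,None,fx=3,fy=3))
```

```text
(no output)
```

View pics/t9.png

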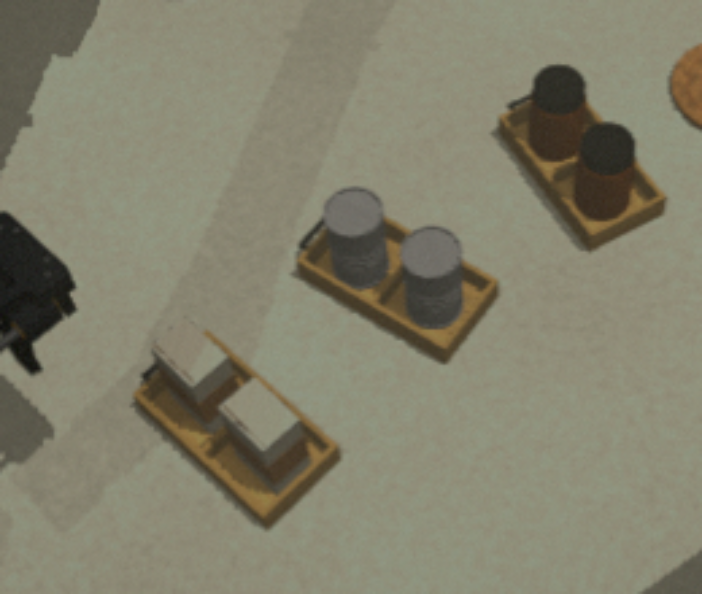

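View pics/t10.png

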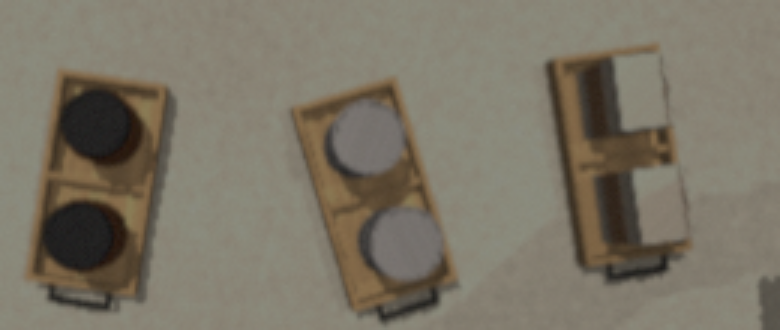

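Both views show two jars in the left tray, two cans in the middle and two cartons in the right. All six stand upright in their compartments, and the gripper is clear.

```bash
python3 -c "
from cell import workorder
print(workorder.sign_off())"
```

```text
the job is handed in; nothing more can be done
None
```

The goods are sorted and handed in at about 28 s: jars in the left tray, cans in the middle and cartons in the right, all upright in the final pictures (the hand-in returned no verdict).

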